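# Weigh the jar behind the dropper bottles

### The arm

A 7-joint arm with a two-finger parallel gripper is mounted at the origin on the work surface. World frame = base frame: x ahead of the robot, y to its left, z up, the work surface at z = 0. Lengths are in m, angles in rad, forces in N, time in s.
With the tool pointing down it reaches from about 0.4 to 0.85 m from the base axis. Payload 10.4 kg.
Tool frame: the origin (TCP) lies midway between the tips of the shut fingers; the grasp point (between the pads) lies 19 mm behind it; z points along the fingers, y is the line along which they close (so a half turn about z gives the same grasp; the last joint's range is limited). The gripper opens to 87 mm and grips with 3 to 60 N. Pads are 19 mm wide; open, the fingers measure 117 mm over their backs; the gripper's body (75 mm by 190 mm) begins 51 mm behind the grasp point.
Start: joints at [1.096, 0.332, -0.065, 1.46, 0.022, 1.35, -0.088], TCP at [0.273, -0.562, 0.223] pointing down, gripper open.
Joint ranges: [-2.6, 2.6], [-0.5, 2.12], [-1.47, 1.34], [0.16, 2.42], [-1.27, 4.41], [0.06, 2.06], [-2.6, 2.6]. Speed limits (rad/s): [2.22, 2.22, 2.79, 2.79, 3.14, 3.14, 3.14].

### API

Orientations are given as a unit quaternion [x, y, z, w].
In Python, from bench import sensors, eyes, order gives the robot as it stands.
- The arm moves only by the tool arm_command, never from a script. Its argument "steps" is a list of rows, each an object with "rot": the turn, a rotation vector about the world's x, y, z in degrees, a list of three; "slide": the shift along the world's x, y, z in m, a list of three; "grip": the opening, from 0 (shut) to 1 (fully open). A call has exactly 8 rows; each row shifts and turns the commanded pose from where the row before left it; what a row does not reach is not made up. A row lasts 1/8 s, in which the tool goes at most 62.5 mm and 10.7 degrees, less where a joint would pass 70% of its speed; a pose out of reach is approached as far as the arm can. A call with a gripper value outside its range is refused whole. The fingers move at their own pace and stop on an object; "newtons" is the grip in N (left out, the last holds). Time passes only in rows, so rows that do not move let the fingers close, or fill a call up. It gives the time, the measured TCP pose, the force, the opening and the grip force at its end, in the units of the state.
- sensors.read_state(): the state, without advancing time (a new reading comes with each control period).
- eyes.camera(name): name is "scene" or "top" or "wrist"; returns a dict with "pixels" (384x512x3 uint8, red, green, blue), "intrinsics" (3x3 intrinsics, pixels), "pose" (4x4, takes a point from camera to world coordinates). Camera axes: x right, y down, z forward; pixel columns grow to the right and rows downward; lengths in m; the calibration is good to about 2 mm. A picture is of the moment at which its call begins. There is no depth.
- order.close_job(): hands the job in; it is judged then, once.
Trained networks look in a picture, given as the dict that the camera call returned (one of the last four; its "shot" number tells which), for a name from the list of things; names that differ only in an ending like _2 or _b are one class to them, and where a whole thing is asked for, a point or a joint stands for the part that bears it (a point fixed in the world has none). Each returns a list of dicts, best first, with "conf" (0 to 1); they miss things now and then, are a little off and sometimes report something else, mostly with a low value. They report only what shows in the picture. A call takes as long as a camera call.
- eyes.look_for(name, picture): "bbox" ([left, top, right, bottom] in pixels, round what is visible of it).
The state is a dict: "time": time; "joint_positions": joint angles; "joint_vel": joint speeds; "joint_torque": joint torques, N m; "ee_pos": TCP position; "eef_rot": TCP orientation; "ft_force": force on the tool from outside, world axes, zero at the start; "torque": the same for the moment, N m; "width": finger opening in m; "grip_force": force on a finger pad.
Only numpy, scipy, OpenCV 4.12 (cv2) and the standard library are available. Lean on these libraries where they do the work, as an engineer would, in place of code of your own. Each camera call takes 0.05 s, during which the arm holds its last target. There are 200 camera calls.

### The job

The jar with the red lid stands behind two tall dropper bottles: first stand both bottles upright in the steel tray. Then, while they are there, take the red-lidded jar and set it in the middle of the balance pan; after that put each tall bottle back upright on the middle of the disc of its own colour. Keep the glass upright and leave the black-lidded jar where it is.

Things in the scene. Friction and masses are not known exactly. Their poses are not given: they have to be found in the camera images.
- blue_bottle_mid (a point): Tall amber glass dropper bottle with a blue cap and blue label, 112 mm tall, about 130 g. Body 40 mm in diameter, tapering from 56 mm up; cap a plain cylinder, 30 mm in diameter, 74 to 112 mm above the foot, good to grip. Point: on its axis, half-way up, 56 mm above the foot; z up along the axis. It starts on the blue disc, in front of (roughly towards the robot from) the red-lidded jar, 72 mm beside the other tall bottle
- green_bottle_mid (a point): Tall amber glass dropper bottle with a green cap and green label, 112 mm tall, about 130 g. Body 40 mm in diameter, tapering from 56 mm up; cap a plain cylinder, 30 mm in diameter, 74 to 112 mm above the foot, good to grip. Point: on its axis, half-way up, 56 mm above the foot; z up along the axis. It starts on the green disc, in front of (roughly towards the robot from) the red-lidded jar, 72 mm beside the other tall bottle
- red_jar_mid (a point): Short amber glass jar with a red lid, a plain upright cylinder 44 mm in diameter (lid 46 mm), 50 mm tall, about 110 g. Point: its centre, 25 mm above its foot; z up. It stands on the wooden board, behind the two tall bottles (57 mm farther along the board and midway between them), 92 mm beside the black-lidded jar
- black_jar_mid (a point): Short amber glass jar with a black lid, a plain upright cylinder 44 mm in diameter (lid 46 mm), 50 mm tall, about 110 g. Point: its centre, 25 mm above its foot; z up. It stands on the wooden board, 92 mm beside the red-lidded jar; it is to stay there undisturbed
- blue_disc: Flat blue disc, 60 mm in diameter, 2 mm thick, fixed on the wooden board: the place of the blue-capped bottle. Origin: centre of its underside, on the board's top (the board is 12 mm thick, 160 x 230 mm, has no rim, lies on the table and stays put). Its x axis points along the board from the row of tall bottles to the row of jars, y runs along the rows
- green_disc: Flat green disc, 60 mm in diameter, 2 mm thick, fixed on the wooden board: the place of the green-capped bottle. Origin: centre of its underside, on the board's top (the board is 12 mm thick, 160 x 230 mm, has no rim, lies on the table and stays put). Its x axis points along the board from the row of tall bottles to the row of jars, y runs along the rows
- tray: Shallow open steel tray, fixed on the table, 150 (x) x 210 (y) mm outside, 14 mm high, walls 4 mm, floor 4 mm thick; empty at the start. Origin: centre of its underside; y along its long side
- pan (a point): Laboratory balance, white, fixed, 42 mm high under a round steel pan 124 mm in diameter. Point: centre of the pan's top face, 55 mm above the table. A keypad strip with a display lies on its -x side; the pan does not give

How it is judged:
By the outcome, as a careful person would: the job done as asked, in the order asked, and still so for the second after the job is handed in, with the robot touching nothing.
It also fails if it takes over 134 s, if anything falls off the work surface, if the arm or the gripper's body presses on something with over 40 N, if the wrist force passes 120 N, or if a joint passes its speed limit or range.

## Working session

There is one attempt and no reset: what is moved stays moved. The work goes in short steps, Python scripts to look and compute and a tool call to move; the robot and the scene stay as the last step left them, time stands still between calls to the robot, and variables do not carry over. Pictures are saved under pics/ and viewed, at most 14 in all, crops included, and the job is handed in when it is done.

Besides the shell and the picture viewer there is one more tool, called after "Call:" as name([rows], argument=value, ...), one row to a line, values as JSON. arm_command: Moves the arm, as the interface text tells. Its arguments: {"type":"object","properties":{"steps":{"type":"array","items":{"type":"object","properties":{"rot":{"type":"array","items":{"type":"number"}},"slide":{"type":"array","items":{"type":"number"}},"grip":{"type":"number"}}}},"newtons":{"type":"number"}},"required":["steps"]}

```bash
mkdir -p pics; ls
cat > h.py <<'E'
import numpy as np, cv2
from bench import sensors, eyes, order
def shot(n,f=None):
    p=eyes.camera(n)
    if f: cv2.imwrite('pics/'+f,p['pixels'][:,:,::-1])
    return p
def ray(p,u,v):
    T=p['pose'];d=T[:3,:3]@np.linalg.solve(p['intrinsics'],[u,v,1.]);return T[:3,3],d
def atz(p,u,v,z):
    o,d=ray(p,u,v);return o+d*(z-o[2])/d[2]
def proj(p,X):
    T=p['pose'];c=T[:3,:3].T@(np.array(X)-T[:3,3]);q=p['intrinsics']@c;return q[:2]/q[2]
E
python3 - <<'E'
from h import *
N=['blue_bottle_mid','green_bottle_mid','red_jar_mid','black_jar_mid','blue_disc','green_disc','tray','pan']
for c in ['scene','top']:
    p=shot(c,c+'1.png');print(c,p['pose'].round(3).tolist(),p['intrinsics'][0].tolist())
    for n in N:
        for r in eyes.look_for(n,p)[:2]: print(n,np.round(r['bbox'],1),round(r['conf'],2))
s=sensors.read_state();print({k:np.round(v,3) for k,v in s.items()})
E
```

```text
pics
scene [[0.642, 0.597, -0.481, 1.128], [0.767, -0.494, 0.41, -0.571], [0.007, -0.632, -0.775, 1.091], [0.0, 0.0, 0.0, 1.0]] [479.74752781064257, 0.0, 251.62349247828917]
blue_bottle_mid [313.7 124.3 330.2 155.9] 0.92
green_bottle_mid [298.1 133.2 311.7 168.7] 0.72
red_jar_mid [315.3 155.6 336.1 175.6] 0.82
black_jar_mid [339.9 140.7 355.2 161.2] 0.76
blue_disc [342.8 142.  355.3 162.3] 0.37
green_disc [294.5 156.9 312.  171.4] 0.44
tray [122.7 223.9 226.9 314.6] 0.87
pan [236.6 176.2 320.  248.8] 0.88
top [[-0.022, -0.988, 0.153, 0.382], [-0.999, 0.025, 0.02, -0.04], [-0.024, -0.153, -0.988, 0.954], [0.0, 0.0, 0.0, 1.0]] [393.04528478724626, 0.0, 252.9945722920423]
blue_bottle_mid [106.5 206.  137.3 227.9] 0.89
blue_bottle_mid [132.8 182.8 154.8 205.2] 0.41
green_bottle_mid [140.3 209.4 166.  227.8] 0.57
green_bottle_mid [ 93.2 184.2 117.6 199.9] 0.16
red_jar_mid [130.7 184.6 154.8 207.6] 0.9
black_jar_mid [ 92.4 182.2 118.4 204.2] 0.71
blue_disc [103.9 206.2 136.8 227.8] 0.51
blue_disc [118.9 210.1 138.9 232.8] 0.43
green_disc [154.9 209.9 172.2 235.6] 0.62
tray [317.6 159.  416.4 229.5] 0.94
pan [194.7 139.4 270.9 222.7] 0.91
{'time': np.float64(0.9), 'joint_positions': array([ 1.096,  0.332, -0.065,  1.46 ,  0.022,  1.35 , -0.089]), 'joint_vel': array([ 0.   ,  0.   ,  0.   , -0.   , -0.001,  0.001,  0.001]), 'joint_torque': array([ 0.0000e+00, -6.2303e+01,  2.5000e-02, -3.9011e+01, -6.1000e-02,
        3.1000e-02,  0.0000e+00]), 'ee_pos': array([ 0.273, -0.562,  0.223]), 'eef_rot': array([0.975, 0.224, 0.   , 0.   ]), 'ft_force': array([ 0.266, -0.305,  0.544]), 'torque': array([-0.014, -0.019,  0.053]), 'grip_force': np.float64(0.0), 'width': np.float64(0.087)}
```

View pics/scene1.png

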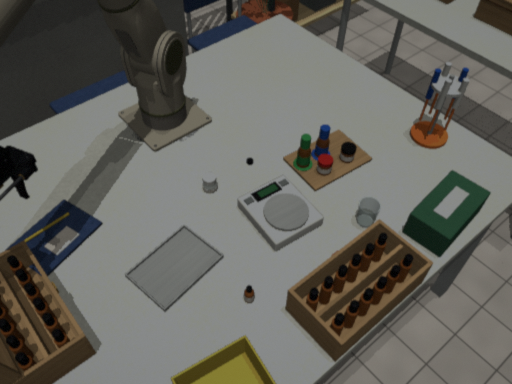

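View pics/top1.png

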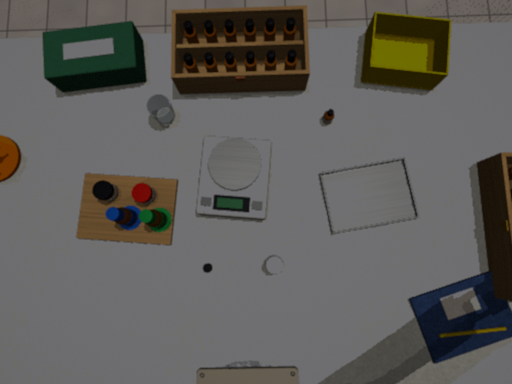

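Top view: red jar (143,193), black (104,190), blue bottle cap (113,214), green cap (147,216), pan (235,164), tray (367,196). Next I refine with colour segmentation and a fit of the layout.

Run:
```python
from h import *
p=shot('top');s=shot('scene')
def blob(p,n,box,hs,smin=110,vmin=60):
    hsv=cv2.cvtColor(p['pixels'],cv2.COLOR_RGB2HSV);m=np.zeros(hsv.shape[:2],bool)
    for a,b in hs: m|=(hsv[...,0]>=a)&(hsv[...,0]<=b)
    m&=(hsv[...,1]>smin)&(hsv[...,2]>vmin);k=np.zeros_like(m);l,t,r,b=box;k[t:b,l:r]=1;m&=k
    ys,xs=np.nonzero(m);print(n,len(xs),xs.min(),xs.max(),ys.min(),ys.max(),xs.mean().round(1),ys.mean().round(1))
    return m
blob(p,'red',(125,175,160,208),[(0,5),(172,180)],180,120)
blob(p,'blue',(95,200,145,235),[(105,130)],150,60)
blob(p,'green',(135,200,180,235),[(45,80)],150,60)
im=p['pixels'];a=cv2.resize(im[170:250,70:185],None,fx=6,fy=6,interpolation=cv2.INTER_CUBIC)
cv2.imwrite('pics/c1.png',a[:,:,::-1])
b=cv2.resize(im[125:240,190:425],None,fx=3.4,fy=3.4,interpolation=cv2.INTER_CUBIC)
cv2.imwrite('pics/c2.png',b[:,:,::-1])
```

```text
Traceback (most recent call last):
ValueError: zero-size array to reduction operation minimum which has no identity
```

Run:
```python
from h import *
p=shot('top');im=p['pixels']
print(im[193,143],im[214,113],im[216,147],im[190,104])
for i,(c,f) in enumerate([((170,250,70,185),6),((125,240,190,425),3.4)]):
    a=cv2.resize(im[c[0]:c[1],c[2]:c[3]],None,fx=f,fy=f,interpolation=cv2.INTER_CUBIC)
    cv2.imwrite(f'pics/c{i+1}.png',np.clip(a[:,:,::-1].astype(float)*1.5,0,255))
```

```text
[114   8   5] [  8  45 104] [12 83 33] [12 12 12][ WARN:0@0.577] global loadsave.cpp:1063 imwrite_ Unsupported depth image for selected encoder is fallbacked to CV_8U.
```

View pics/c1.png

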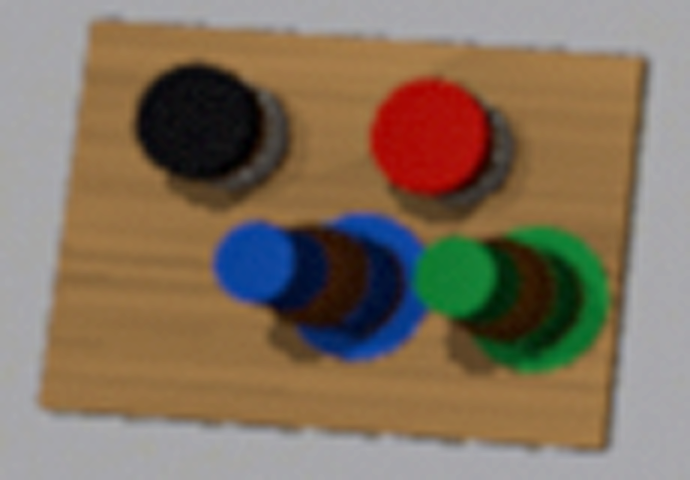

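View pics/c2.png

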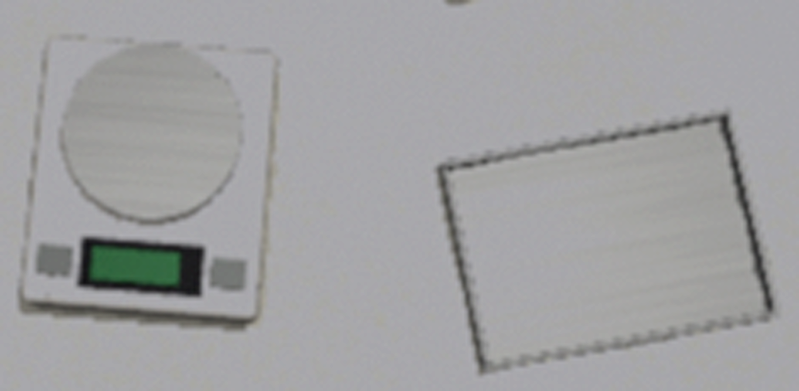

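Crop 1 (×6): cap tops blue (256,261), green (457,276); lids red (431,136), black (199,122); discs blue (355,287), green (536,299). Crop 2 (×3.4): pan (151,132); tray corners (441,166),(727,115),(772,316),(483,372).

Run:
```python
from h import *
p=shot('top')
def g(u,v,f,ox,oy,z): return atz(p,(u+.5)/f-.5+ox,(v+.5)/f-.5+oy,z)[:2]
A=lambda u,v,z:g(u,v,6,70,170,z); B=lambda u,v,z:g(u,v,3.4,190,125,z)
m=dict(blue=A(256,261,.126),green=A(457,276,.126),red=A(431,136,.062),black=A(199,122,.062),bd=A(355,287,.014),gd=A(536,299,.014))
for k,v in m.items(): print(k,v.round(4))
D=lambda a,b:np.linalg.norm(m[a]-m[b]).round(4)
print(D('blue','green'),D('bd','gd'),D('red','black'),np.linalg.norm(m['red']-(m['blue']+m['green'])/2))
print('pan',B(151,132,.055).round(4), 'ext', B(61,132,.055),B(241,132,.055))
t=[B(*c,.014) for c in [(441,166),(727,115),(772,316),(483,372)]];print(np.round(t,4),np.mean(t,0).round(4),[np.linalg.norm(t[i]-t[i-1]).round(3) for i in range(4)])
d=m['bd']-m['gd'];print('row yaw',np.degrees(np.arctan2(d[1],d[0])))
# rigid fit of layout: local blue(0,+36) green(0,-36) red(57,0) black(57,92)
L=np.array([[0,.036],[0,-.036],[.057,0],[.057,.092],[0,.036],[0,-.036]]);W=np.array([m[k] for k in m])
lc,wc=L.mean(0),W.mean(0);H=(L-lc).T@(W-wc);th=np.arctan2(H[0,1]-H[1,0],H[0,0]+H[1,1]);R=np.array([[np.cos(th),-np.sin(th)],[np.sin(th),np.cos(th)]])
F=(L-lc)@R.T+wc;print('yaw',np.degrees(th));print(F.round(4),((W-F)*1e3).round(1))
```

```text
blue [0.4637 0.2769]
green [0.4566 0.2051]
red [0.5166 0.2352]
black [0.5244 0.3255]
bd [0.4633 0.2795]
gd [0.4568 0.2063]
0.0722 0.0735 0.0906 0.0567553961417924
pan [0.5802 0.0207] ext [0.5819099  0.08276447] [ 0.5785551  -0.04121595]
[[ 0.5589 -0.1831]
 [ 0.5905 -0.3881]
 [ 0.4466 -0.4077]
 [ 0.4124 -0.2053]] [ 0.5021 -0.2961] [np.float64(0.148), np.float64(0.207), np.float64(0.145), np.float64(0.205)]
row yaw 84.88668712598118
yaw -5.704530938745661
[[0.4634 0.2772]
 [0.4562 0.2055]
 [0.5165 0.2357]
 [0.5257 0.3272]
 [0.4634 0.2772]
 [0.4562 0.2055]] [[ 0.3 -0.2]
 [ 0.4 -0.5]
 [ 0.1 -0.5]
 [-1.3 -1.8]
 [-0.   2.3]
 [ 0.6  0.7]]
```

Call:
arm_command([
  {"slide": [0.03,0.03,0.02],"rot": [0,0,7.3],"grip": 1},
  {"slide": [0.04,0.04,0.02],"rot": [0,0,7.3],"grip": 1},
  {"slide": [0.04,0.04,0.01],"rot": [0,0,7.3],"grip": 1},
  {"slide": [0.04,0.045,0],"rot": [0,0,7.3],"grip": 1},
  {"slide": [0.03,0.05,0],"rot": [0,0,7.3],"grip": 1},
  {"slide": [0,0.05,0],"rot": [0,0,7.3],"grip": 1},
  {"slide": [0,0.05,0],"rot": [0,0,7.3],"grip": 1},
  {"slide": [0,0.05,0],"rot": [0,0,7.3],"grip": 1},
], newtons=20)

```text
time: 2.1
ee_pos: [0.4528, -0.2056, 0.2727]
eef_rot: [0.74, 0.673, 0.0, 0.0]
ft_force: [0.3, -0.0, 0.1]
width: 0.0874
grip_force: 0.0
```

Call:
arm_command([
  {"slide": [0,0.055,0]},
  {"slide": [0,0.055,0]},
  {"slide": [0,0.055,0]},
  {"slide": [0,0.055,0]},
  {"slide": [0,0.055,0]},
  {"slide": [0,0.055,0]},
  {"slide": [0.003,0.05,0]},
  {"slide": [0,0.03,0]},
])

```text
schema error: expected keys rot, slide, grip
```

Run:
```python
from h import *
s=sensors.read_state();print(s['ee_pos'].round(4),s['eef_rot'].round(4))
p=shot('wrist','w1.png')
for n,X in dict(green=(.4562,.2055,.126),blue=(.4634,.2772,.126),red=(.5165,.2357,.062)).items(): print(n,proj(p,X).round(1))
for n in ['green_bottle_mid','blue_bottle_mid','red_jar_mid']: print(n,[(np.round(r['bbox'],1),round(r['conf'],2)) for r in eyes.look_for(n,p)[:1]])
```

```text
[ 0.4528 -0.2056  0.2727] [7.400e-01 6.726e-01 0.000e+00 2.000e-04]
green [ 203.9 -432.8]
blue [ 198.5 -617.1]
red [ 285.3 -371.4]
green_bottle_mid []
blue_bottle_mid []
red_jar_mid []
```

View pics/w1.png

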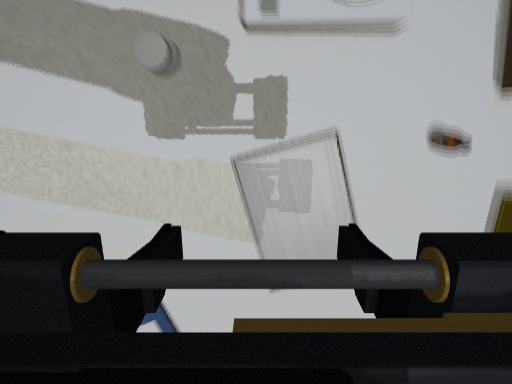

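The call was refused (all keys are needed), so this wrist picture is from over the table: tray around (300,200), no bottles in view. I'll resend the move.

Call:
arm_command([
  {"slide": [0,0.055,0],"rot": [0,0,0],"grip": 1},
  {"slide": [0,0.055,0],"rot": [0,0,0],"grip": 1},
  {"slide": [0,0.055,0],"rot": [0,0,0],"grip": 1},
  {"slide": [0,0.055,0],"rot": [0,0,0],"grip": 1},
  {"slide": [0,0.055,0],"rot": [0,0,0],"grip": 1},
  {"slide": [0,0.055,0],"rot": [0,0,0],"grip": 1},
  {"slide": [0.003,0.05,0],"rot": [0,0,0],"grip": 1},
  {"slide": [0,0.03,0],"rot": [0,0,0],"grip": 1},
])

```text
time: 3.3
ee_pos: [0.4566, 0.2039, 0.2727]
eef_rot: [0.742, 0.67, 0.0, -0.0]
ft_force: [0.2, -0.3, -0.0]
width: 0.0868
grip_force: 0.0
```

Run:
```python
from h import *
s=sensors.read_state();print(s['ee_pos'].round(4),s['eef_rot'].round(4))
p=shot('wrist','w2.png')
for n,X in dict(green=(.4562,.2055,.126),blue=(.4634,.2772,.126),red=(.5165,.2357,.062)).items(): print(n,proj(p,X).round(1))
for n in ['green_bottle_mid','blue_bottle_mid','red_jar_mid']: print(n,[(np.round(r['bbox'],1),round(r['conf'],2)) for r in eyes.look_for(n,p)[:1]])
```

```text
[0.4566 0.2039 0.2727] [ 7.419e-01  6.705e-01  4.000e-04 -3.000e-04]
green [258.8 178. ]
blue [258.7 103.5]
red [307.7 135.2]
green_bottle_mid [(array([240.8, 143.9, 279.4, 194.3]), 0.64)]
blue_bottle_mid [(array([243.1,  87. , 276.4, 119.3]), 0.96)]
red_jar_mid [(array([287. , 116.1, 329. , 154.7]), 0.74)]
```

View pics/w2.png

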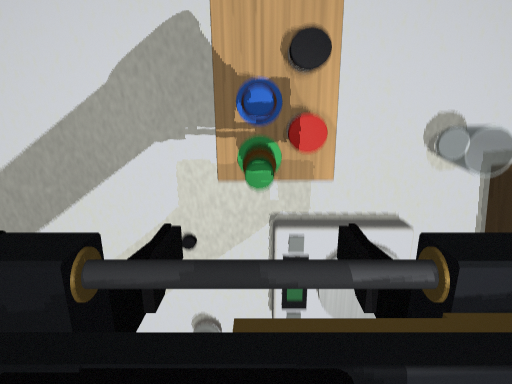

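Caps at green (259,175), blue (260,101), red lid (307,132), within 3 px of the prediction. Descend on green.

Call:
arm_command([
  {"slide": [0,0.003,-0.04],"rot": [0,0,0],"grip": 1},
  {"slide": [0,0,-0.045],"rot": [0,0,0],"grip": 1},
  {"slide": [0,0,-0.045],"rot": [0,0,0],"grip": 1},
  {"slide": [0,0,-0.035],"rot": [0,0,0],"grip": 1},
  {"slide": [0,0,-0.02],"rot": [0,0,0],"grip": 1},
  {"slide": [0,0,0],"rot": [0,0,0],"grip": 1},
  {"slide": [0,0,0],"rot": [0,0,0],"grip": 0},
  {"slide": [0,0,0],"rot": [0,0,0],"grip": 0},
], newtons=20)

```text
time: 4.5
ee_pos: [0.4568, 0.2059, 0.0888]
eef_rot: [0.742, 0.671, 0.001, 0.001]
ft_force: [-0.5, -1.2, 0.2]
width: 0.0739
grip_force: 0.0
```

Call:
arm_command([
  {"slide": [0,0,0],"rot": [0,0,0],"grip": 0},
  {"slide": [0,0,0],"rot": [0,0,0],"grip": 0},
  {"slide": [0,0,0],"rot": [0,0,0],"grip": 0},
  {"slide": [0,0,0],"rot": [0,0,0],"grip": 0},
  {"slide": [0,0,0],"rot": [0,0,0],"grip": 0},
  {"slide": [0,0,0],"rot": [0,0,0],"grip": 0},
  {"slide": [0,0,0.01],"rot": [0,0,0],"grip": 0},
  {"slide": [0,0,0.02],"rot": [0,0,0],"grip": 0},
])

```text
time: 5.5
ee_pos: [0.4554, 0.2056, 0.1179]
eef_rot: [0.741, 0.671, -0.001, -0.0]
ft_force: [-0.4, -0.1, -0.4]
width: 0.0299
grip_force: 20.0
```

Call:
arm_command([
  {"slide": [0,0,0.035],"rot": [0,0,0],"grip": 0},
  {"slide": [0,0,0.04],"rot": [0,0,0],"grip": 0},
  {"slide": [0,-0.015,0.04],"rot": [0,0,0],"grip": 0},
  {"slide": [0,-0.03,0.025],"rot": [0,0,0],"grip": 0},
  {"slide": [0,-0.045,0],"rot": [0,0,0],"grip": 0},
  {"slide": [0,-0.05,0],"rot": [0,0,0],"grip": 0},
  {"slide": [0,-0.05,0],"rot": [0,0,0],"grip": 0},
  {"slide": [0,-0.05,0],"rot": [0,0,0],"grip": 0},
])

```text
time: 6.5
ee_pos: [0.4556, -0.0357, 0.2584]
eef_rot: [0.741, 0.671, 0.0, 0.001]
ft_force: [-0.2, -0.1, -1.2]
width: 0.0295
grip_force: 20.0
```

Call:
arm_command([
  {"slide": [0.005,-0.05,0],"rot": [0,0,0],"grip": 0},
  {"slide": [0.01,-0.05,0],"rot": [0,0,0],"grip": 0},
  {"slide": [0.01,-0.05,0],"rot": [0,0,0],"grip": 0},
  {"slide": [0.01,-0.05,0],"rot": [0,0,0],"grip": 0},
  {"slide": [0.01,-0.045,-0.01],"rot": [0,0,0],"grip": 0},
  {"slide": [0.01,-0.035,-0.02],"rot": [0,0,0],"grip": 0},
  {"slide": [0,-0.02,-0.03],"rot": [0,0,0],"grip": 0},
  {"slide": [0,-0.01,-0.03],"rot": [0,0,0],"grip": 0},
])

```text
time: 7.5
ee_pos: [0.5107, -0.3456, 0.167]
eef_rot: [0.742, 0.671, 0.0, 0.0]
ft_force: [-0.8, 0.6, -0.3]
width: 0.0296
grip_force: 20.0
```

Call:
arm_command([
  {"slide": [0,0,-0.03],"rot": [0,0,0],"grip": 0},
  {"slide": [0,0,-0.025],"rot": [0,0,0],"grip": 0},
  {"slide": [0,0,-0.015],"rot": [0,0,0],"grip": 0},
  {"slide": [0,0,-0.01],"rot": [0,0,0],"grip": 0},
  {"slide": [0,0,-0.005],"rot": [0,0,0],"grip": 0},
  {"slide": [0,0,-0.002],"rot": [0,0,0],"grip": 0},
  {"slide": [0,0,-0.001],"rot": [0,0,0],"grip": 0},
  {"slide": [0,0,0],"rot": [0,0,0],"grip": 0},
])

```text
time: 8.5
ee_pos: [0.5111, -0.3444, 0.0799]
eef_rot: [0.741, 0.671, 0.0, 0.0]
ft_force: [-0.2, 0.8, -1.2]
width: 0.0291
grip_force: 20.0
```

Call:
arm_command([
  {"slide": [0,0,-0.001],"rot": [0,0,0],"grip": 0},
  {"slide": [0,0,0],"rot": [0,0,0],"grip": 0},
  {"slide": [0,0,0],"rot": [0,0,0],"grip": 1},
  {"slide": [0,0,0],"rot": [0,0,0],"grip": 1},
  {"slide": [0,0,0],"rot": [0,0,0],"grip": 1},
  {"slide": [0,0,0],"rot": [0,0,0],"grip": 1},
  {"slide": [0,0,0.02],"rot": [0,0,0],"grip": 1},
  {"slide": [0,0,0.04],"rot": [0,0,0],"grip": 1},
])

```text
time: 9.5
ee_pos: [0.5102, -0.3438, 0.1391]
eef_rot: [0.741, 0.671, -0.0, -0.001]
ft_force: [0.0, 0.0, 0.7]
width: 0.0809
grip_force: 0.0
```

Call:
arm_command([
  {"slide": [0,0,0.05],"rot": [0,0,0],"grip": 1},
  {"slide": [0,0.03,0.05],"rot": [0,0,0],"grip": 1},
  {"slide": [0,0.05,0.03],"rot": [0,0,0],"grip": 1},
  {"slide": [-0.01,0.055,0],"rot": [0,0,0],"grip": 1},
  {"slide": [-0.01,0.055,0],"rot": [0,0,0],"grip": 1},
  {"slide": [-0.01,0.055,0],"rot": [0,0,0],"grip": 1},
  {"slide": [-0.01,0.055,0],"rot": [0,0,0],"grip": 1},
  {"slide": [-0.008,0.055,0],"rot": [0,0,0],"grip": 1},
])

```text
time: 10.5
ee_pos: [0.4624, 0.0126, 0.2702]
eef_rot: [0.741, 0.671, 0.0, 0.001]
ft_force: [0.5, 0.7, 1.0]
width: 0.0868
grip_force: 0.0
```

Call:
arm_command([
  {"slide": [0,0.055,0],"rot": [0,0,0],"grip": 1},
  {"slide": [0,0.055,0],"rot": [0,0,0],"grip": 1},
  {"slide": [0,0.055,0],"rot": [0,0,0],"grip": 1},
  {"slide": [0.001,0.05,0],"rot": [0,0,0],"grip": 1},
  {"slide": [0,0.035,-0.005],"rot": [0,0,0],"grip": 1},
  {"slide": [0,0.015,-0.02],"rot": [0,0,0],"grip": 1},
  {"slide": [0,0,-0.035],"rot": [0,0,0],"grip": 1},
  {"slide": [0,0,-0.04],"rot": [0,0,0],"grip": 1},
])

```text
time: 11.5
ee_pos: [0.4644, 0.2762, 0.1693]
eef_rot: [0.741, 0.671, 0.001, 0.001]
ft_force: [-0.4, 0.2, -0.2]
width: 0.0872
grip_force: 0.0
```

Run:
```python
from h import *
s=sensors.read_state();print(s['ee_pos'].round(4))
p=shot('top');im=p['pixels']
print('green in tray, pred top px',proj(p,(.511,-.344,.116)).round(1))
q=shot('scene')
a=[cv2.resize(im[130:260,60:250],None,fx=2.1,fy=2.1),cv2.resize(im[130:260,290:480],None,fx=2.1,fy=2.1),]
cv2.imwrite('pics/t2.png',np.hstack(a)[:,:,::-1])
```

```text
[0.4644 0.2762 0.1693]
green in tray, pred top px [402.6 184.5]
```

View pics/t2.png

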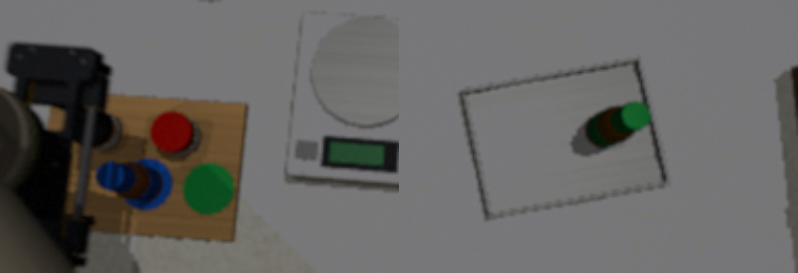

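Green stands upright in the tray (cap at about (403,186), as predicted); the gripper straddles the blue cap. Grasp it.

Call:
arm_command([
  {"slide": [0,0.001,-0.035],"rot": [0,0,0],"grip": 1},
  {"slide": [0,0,-0.03],"rot": [0,0,0],"grip": 1},
  {"slide": [0,0,-0.015],"rot": [0,0,0],"grip": 1},
  {"slide": [0,0,0],"rot": [0,0,0],"grip": 1},
  {"slide": [0,0,0],"rot": [0,0,0],"grip": 0},
  {"slide": [0,0,0],"rot": [0,0,0],"grip": 0},
  {"slide": [0,0,0],"rot": [0,0,0],"grip": 0},
  {"slide": [0,0,0],"rot": [0,0,0],"grip": 0},
])

```text
time: 12.6
ee_pos: [0.464, 0.2767, 0.0888]
eef_rot: [0.742, 0.671, 0.0, 0.0]
ft_force: [-0.6, 0.5, 0.1]
width: 0.0548
grip_force: 0.0
```

Call:
arm_command([
  {"slide": [0,0,0],"rot": [0,0,0],"grip": 0},
  {"slide": [0,0,0],"rot": [0,0,0],"grip": 0},
  {"slide": [0,0,0],"rot": [0,0,0],"grip": 0},
  {"slide": [0,0,0],"rot": [0,0,0],"grip": 0},
  {"slide": [0,0,0.02],"rot": [0,0,0],"grip": 0},
  {"slide": [0,0,0.04],"rot": [0,0,0],"grip": 0},
  {"slide": [0,0,0.045],"rot": [0,0,0],"grip": 0},
  {"slide": [0,0,0.045],"rot": [0,0,0],"grip": 0},
])

```text
time: 13.6
ee_pos: [0.4636, 0.2769, 0.2413]
eef_rot: [0.741, 0.671, 0.0, 0.0]
ft_force: [0.7, -0.5, -1.8]
width: 0.0296
grip_force: 20.0
```

Call:
arm_command([
  {"slide": [0,-0.03,0.015],"rot": [0,0,0],"grip": 0},
  {"slide": [0,-0.045,0],"rot": [0,0,0],"grip": 0},
  {"slide": [0,-0.05,0],"rot": [0,0,0],"grip": 0},
  {"slide": [0,-0.05,0],"rot": [0,0,0],"grip": 0},
  {"slide": [0,-0.05,0],"rot": [0,0,0],"grip": 0},
  {"slide": [0,-0.05,0],"rot": [0,0,0],"grip": 0},
  {"slide": [0,-0.05,0],"rot": [0,0,0],"grip": 0},
  {"slide": [0,-0.05,0],"rot": [0,0,0],"grip": 0},
])

```text
time: 14.6
ee_pos: [0.4638, -0.0994, 0.255]
eef_rot: [0.741, 0.671, 0.0, 0.001]
ft_force: [0.3, -0.3, -2.3]
width: 0.0296
grip_force: 20.0
```

Call:
arm_command([
  {"slide": [0.01,-0.05,0],"rot": [0,0,0],"grip": 0},
  {"slide": [0.01,-0.05,0],"rot": [0,0,0],"grip": 0},
  {"slide": [0.01,-0.035,-0.01],"rot": [0,0,0],"grip": 0},
  {"slide": [0,-0.014,-0.03],"rot": [0,0,0],"grip": 0},
  {"slide": [0,0,-0.04],"rot": [0,0,0],"grip": 0},
  {"slide": [0,0,-0.04],"rot": [0,0,0],"grip": 0},
  {"slide": [0,0,-0.03],"rot": [0,0,0],"grip": 0},
  {"slide": [0,0,-0.015],"rot": [0,0,0],"grip": 0},
])

```text
time: 15.6
ee_pos: [0.4936, -0.247, 0.0882]
eef_rot: [0.741, 0.671, 0.0, -0.001]
ft_force: [0.7, 0.7, -2.0]
width: 0.0296
grip_force: 20.0
```

Call:
arm_command([
  {"slide": [0,0,-0.005],"rot": [0,0,0],"grip": 0},
  {"slide": [0,0,-0.003],"rot": [0,0,0],"grip": 0},
  {"slide": [0,0,-0.001],"rot": [0,0,0],"grip": 0},
  {"slide": [0,0,0],"rot": [0,0,0],"grip": 0},
  {"slide": [0,0,0],"rot": [0,0,0],"grip": 1},
  {"slide": [0,0,0],"rot": [0,0,0],"grip": 1},
  {"slide": [0,0,0],"rot": [0,0,0],"grip": 1},
  {"slide": [0,0,0],"rot": [0,0,0],"grip": 1},
])

```text
time: 16.6
ee_pos: [0.4939, -0.2473, 0.0796]
eef_rot: [0.742, 0.671, 0.0, 0.0]
ft_force: [-0.9, 0.3, -0.2]
width: 0.0616
grip_force: 0.0
```

Call:
arm_command([
  {"slide": [0,0,0.025],"rot": [0,0,0],"grip": 1},
  {"slide": [0,0,0.045],"rot": [0,0,0],"grip": 1},
  {"slide": [0,0,0.05],"rot": [0,0,0],"grip": 1},
  {"slide": [0,0.05,0.03],"rot": [0,0,0],"grip": 1},
  {"slide": [0,0.055,0.02],"rot": [0,0,0],"grip": 1},
  {"slide": [0,0.055,0],"rot": [0,0,0],"grip": 1},
  {"slide": [0,0.055,0],"rot": [0,0,0],"grip": 1},
  {"slide": [0,0.055,0],"rot": [0,0,0],"grip": 1},
])

```text
time: 17.6
ee_pos: [0.4937, 0.0244, 0.2499]
eef_rot: [0.742, 0.671, 0.0, 0.0]
ft_force: [0.8, 0.5, 0.1]
width: 0.0867
grip_force: 0.0
```

Run:
```python
from h import *
s=sensors.read_state();print(s['ee_pos'].round(4))
p=shot('top');im=p['pixels'];hsv=cv2.cvtColor(im,cv2.COLOR_RGB2HSV)
def cc(n,box,lo,hi,z):
    l,t,r,b=box;m=cv2.inRange(hsv[t:b,l:r],(lo,150,40),(hi,255,255));k,_,st,ce=cv2.connectedComponentsWithStats(m)
    i=1+np.argmax(st[1:,4]);x,y,w,h,A=st[i];print(n,st[i],ce[i].round(1)+[l,t],'centre',atz(p,l+ce[i][0],t+ce[i][1],z).round(4))
cc('red',(120,170,165,212),0,8,.062)
cc('bluedisc',(90,195,142,240),100,130,.014)
cc('greendisc',(135,195,185,240),45,85,.014)
print('tray caps pred',proj(p,(.511,-.344,.116)).round(1),proj(p,(.4935,-.247,.116)).round(1))
cv2.imwrite('pics/t3.png',cv2.resize(im[120:250,60:470],None,fx=1.9,fy=1.9)[:,:,::-1])
```

```text
[0.4937 0.0244 0.2499]
red [12 22  2  6  8] [132.4 194.8] centre [0.5113 0.2561 0.062 ]
bluedisc [ 28  11  23  24 396] [128.5 217.8] centre [0.4625 0.28   0.014 ]Traceback (most recent call last):
  File "<stdin>", line 9, in <module>
  File "<stdin>", line 6, in cc
    return _wrapfunc(a, 'argmax', axis=axis, out=out, **kwds)
    return bound(*args, **kwds)
ValueError: attempt to get argmax of an empty sequence
```

Call:
arm_command([
  {"slide": [0.005,0.04,0],"rot": [0,0,0],"grip": 1},
  {"slide": [0.005,0.04,0],"rot": [0,0,0],"grip": 1},
  {"slide": [0.005,0.04,0],"rot": [0,0,0],"grip": 1},
  {"slide": [0.004,0.035,0],"rot": [0,0,0],"grip": 1},
  {"slide": [0.003,0.03,0],"rot": [0,0,0],"grip": 1},
  {"slide": [0,0.026,0],"rot": [0,0,0],"grip": 1},
  {"slide": [0,0,-0.03],"rot": [0,0,0],"grip": 1},
  {"slide": [0,0,-0.03],"rot": [0,0,0],"grip": 1},
])

```text
time: 18.65
ee_pos: [0.516, 0.2339, 0.1889]
eef_rot: [0.741, 0.671, 0.0, 0.0]
ft_force: [0.7, 0.1, 0.4]
width: 0.0873
grip_force: 0.0
```

Run:
```python
from h import *
s=sensors.read_state();print(s['ee_pos'].round(4))
p=shot('top');im=p['pixels']
print('tray caps pred',proj(p,(.511,-.344,.116)).round(1),proj(p,(.4935,-.247,.116)).round(1))
w=shot('wrist');q=w['pixels']
for X in [(.5165,.2357,.062),(.4634,.2772,.014),(.4562,.2055,.014)]: print(proj(w,X).round(1))
for n in ['red_jar_mid','green_disc','blue_disc','black_jar_mid']: print(n,[(np.round(r['bbox'],1),round(r['conf'],2)) for r in eyes.look_for(n,w)[:1]])
cv2.imwrite('pics/t3.png',np.hstack([cv2.resize(im[140:240,300:440],(384,274)),cv2.resize(q,(384,288))[:274]])[:,:,::-1])
```

```text
[0.516  0.2339 0.1889]
tray caps pred [402.6 184.5] [357.6 193.7]
[261.8 181.6]
[207.3 136.9]
[210.2 202.5]
red_jar_mid [(array([238.4, 152. , 287.3, 206.2]), 0.74)]
green_disc [(array([184.7, 178.9, 238.2, 227.5]), 0.94)]
blue_disc []
black_jar_mid [(array([236.2,  48.7, 289.2, 100.6]), 0.58)]
```

View pics/t3.png

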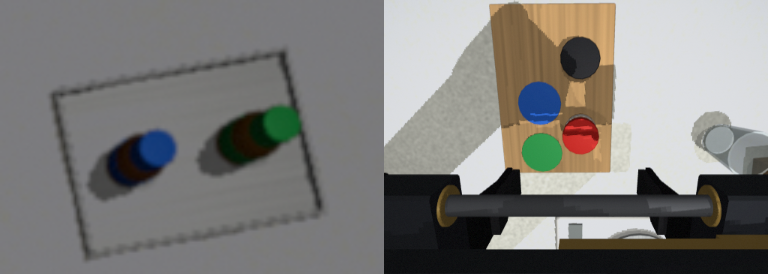

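Both bottles stand upright in the tray; the red lid (263,179) and green disc (211,203) match the predictions in the wrist view. Take the red jar.

Call:
arm_command([
  {"slide": [0,0.002,-0.04],"rot": [0,0,0],"grip": 1},
  {"slide": [0,0,-0.04],"rot": [0,0,0],"grip": 1},
  {"slide": [0,0,-0.04],"rot": [0,0,0],"grip": 1},
  {"slide": [0,0,-0.027],"rot": [0,0,0],"grip": 1},
  {"slide": [0,0,-0.018],"rot": [0,0,0],"grip": 1},
  {"slide": [0,0,0],"rot": [0,0,0],"grip": 1},
  {"slide": [0,0,0],"rot": [0,0,0],"grip": 0},
  {"slide": [0,0,0],"rot": [0,0,0],"grip": 0},
])

```text
time: 19.95
ee_pos: [0.5166, 0.236, 0.0258]
eef_rot: [0.742, 0.671, 0.001, 0.0]
ft_force: [-0.1, 0.5, -0.5]
width: 0.0742
grip_force: 0.0
```

Call:
arm_command([
  {"slide": [0,0,0],"rot": [0,0,0],"grip": 0},
  {"slide": [0,0,0],"rot": [0,0,0],"grip": 0},
  {"slide": [0,0,0],"rot": [0,0,0],"grip": 0},
  {"slide": [0,0,0],"rot": [0,0,0],"grip": 0},
  {"slide": [0,0,0],"rot": [0,0,0],"grip": 0},
  {"slide": [0,0,0.02],"rot": [0,0,0],"grip": 0},
  {"slide": [0,0,0.035],"rot": [0,0,0],"grip": 0},
  {"slide": [0,0,0.035],"rot": [0,0,0],"grip": 0},
])

```text
time: 20.95
ee_pos: [0.5156, 0.2359, 0.1166]
eef_rot: [0.741, 0.671, 0.0, -0.0]
ft_force: [0.7, 0.1, -1.3]
width: 0.0449
grip_force: 19.9
```

Call:
arm_command([
  {"slide": [0.005,-0.02,0.02],"rot": [0,0,0],"grip": 0},
  {"slide": [0.01,-0.035,0.01],"rot": [0,0,0],"grip": 0},
  {"slide": [0.01,-0.04,0],"rot": [0,0,0],"grip": 0},
  {"slide": [0.015,-0.04,0],"rot": [0,0,0],"grip": 0},
  {"slide": [0.015,-0.04,0],"rot": [0,0,0],"grip": 0},
  {"slide": [0.01,-0.03,0],"rot": [0,0,0],"grip": 0},
  {"slide": [0,-0.01,-0.02],"rot": [0,0,0],"grip": 0},
  {"slide": [0,0,-0.03],"rot": [0,0,0],"grip": 0},
])

```text
time: 21.95
ee_pos: [0.5809, 0.0206, 0.0944]
eef_rot: [0.742, 0.671, 0.001, 0.0]
ft_force: [-0.2, 0.6, -1.2]
width: 0.0445
grip_force: 19.9
```

Run:
```python
from h import *
s=sensors.read_state();e=s['ee_pos'];print(e.round(4))
p=shot('scene','s2.png');im=p['pixels']
print('pan pred',proj(p,(.5802,.0207,.055)).round(1),'lid pred',proj(p,e+[0,0,.036]).round(1))
l,t=210,130;cv2.imwrite('pics/s2.png',np.clip(1.5*cv2.resize(im[t:t+140,l:l+190],None,fx=4,fy=4,interpolation=cv2.INTER_CUBIC).astype(float),0,255).astype('uint8')[:,:,::-1])
for n in ['pan','red_jar_mid']:print(n,eyes.look_for(n,p)[:1])
```

```text
[0.5809 0.0206 0.0944]
pan pred [286.2 209.9] lid pred [288.2 192.4]
pan [{'bbox': [237.5, 184.5, 323.6, 251.1], 'conf': 0.68}]
red_jar_mid [{'bbox': [282.2, 188.6, 289.7, 205.8], 'conf': 0.63}]
```

View pics/s2.png

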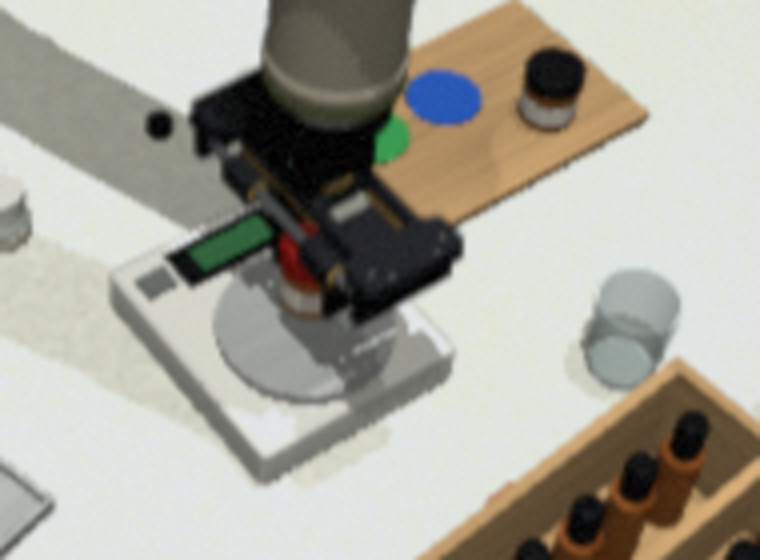

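Jar held upright over the pan (pan centre ~(305,320) in the crop, as predicted). Lower.

Call:
arm_command([
  {"slide": [0,0,-0.01],"rot": [0,0,0],"grip": 0},
  {"slide": [0,0,-0.008],"rot": [0,0,0],"grip": 0},
  {"slide": [0,0,-0.003],"rot": [0,0,0],"grip": 0},
  {"slide": [0,0,-0.002],"rot": [0,0,0],"grip": 0},
  {"slide": [0,0,-0.001],"rot": [0,0,0],"grip": 0},
  {"slide": [0,0,0],"rot": [0,0,0],"grip": 0},
  {"slide": [0,0,0],"rot": [0,0,0],"grip": 0},
  {"slide": [0,0,0],"rot": [0,0,0],"grip": 0},
])

```text
time: 23.1
ee_pos: [0.581, 0.0207, 0.0707]
eef_rot: [0.741, 0.671, 0.0, 0.0]
ft_force: [-0.3, -0.2, -1.5]
width: 0.0444
grip_force: 19.9
```

Call:
arm_command([
  {"slide": [0,0,-0.001],"rot": [0,0,0],"grip": 0},
  {"slide": [0,0,-0.001],"rot": [0,0,0],"grip": 0},
  {"slide": [0,0,0],"rot": [0,0,0],"grip": 0},
  {"slide": [0,0,0],"rot": [0,0,0],"grip": 0},
  {"slide": [0,0,0],"rot": [0,0,0],"grip": 0},
  {"slide": [0,0,0],"rot": [0,0,0],"grip": 0},
  {"slide": [0,0,0],"rot": [0,0,0],"grip": 0},
  {"slide": [0,0,0],"rot": [0,0,0],"grip": 0},
])

```text
time: 24.1
ee_pos: [0.5809, 0.0207, 0.0685]
eef_rot: [0.741, 0.671, 0.0, 0.0]
ft_force: [-0.1, -0.2, -1.9]
width: 0.0444
grip_force: 19.9
```

Call:
arm_command([
  {"slide": [0,0,-0.001],"rot": [0,0,0],"grip": 0},
  {"slide": [0,0,0],"rot": [0,0,0],"grip": 0},
  {"slide": [0,0,-0.001],"rot": [0,0,0],"grip": 0},
  {"slide": [0,0,0],"rot": [0,0,0],"grip": 0},
  {"slide": [0,0,0],"rot": [0,0,0],"grip": 0},
  {"slide": [0,0,0],"rot": [0,0,0],"grip": 0},
  {"slide": [0,0,0],"rot": [0,0,0],"grip": 0},
  {"slide": [0,0,0],"rot": [0,0,0],"grip": 0},
])

```text
time: 25.1
ee_pos: [0.581, 0.0207, 0.0676]
eef_rot: [0.741, 0.671, 0.0, 0.0]
ft_force: [-4.3, -0.7, 10.3]
width: 0.0443
grip_force: 20.3
```

Contact. Release, rise and go to the tray for the blue bottle.

Call:
arm_command([
  {"slide": [0,0,0],"rot": [0,0,0],"grip": 1},
  {"slide": [0,0,0],"rot": [0,0,0],"grip": 1},
  {"slide": [0,0,0],"rot": [0,0,0],"grip": 1},
  {"slide": [0,0,0],"rot": [0,0,0],"grip": 1},
  {"slide": [0,0,0.02],"rot": [0,0,0],"grip": 1},
  {"slide": [0,0,0.04],"rot": [0,0,0],"grip": 1},
  {"slide": [0,0,0.05],"rot": [0,0,0],"grip": 1},
  {"slide": [0,0,0.05],"rot": [0,0,0],"grip": 1},
])

```text
time: 26.1
ee_pos: [0.5808, 0.021, 0.2297]
eef_rot: [0.741, 0.671, 0.001, 0.0]
ft_force: [0.7, 0.0, -0.5]
width: 0.0869
grip_force: 0.0
```

Call:
arm_command([
  {"slide": [-0.01,-0.03,0.025],"rot": [0,0,0],"grip": 1},
  {"slide": [-0.02,-0.045,0],"rot": [0,0,0],"grip": 1},
  {"slide": [-0.02,-0.045,0],"rot": [0,0,0],"grip": 1},
  {"slide": [-0.02,-0.045,0],"rot": [0,0,0],"grip": 1},
  {"slide": [-0.017,-0.045,0],"rot": [0,0,0],"grip": 1},
  {"slide": [0,-0.04,0],"rot": [0,0,0],"grip": 1},
  {"slide": [0,-0.018,-0.02],"rot": [0,0,0],"grip": 1},
  {"slide": [0,0,-0.04],"rot": [0,0,0],"grip": 1},
])

```text
time: 27.1
ee_pos: [0.4947, -0.2483, 0.1918]
eef_rot: [0.742, 0.67, 0.001, 0.001]
ft_force: [0.5, -0.4, -0.7]
width: 0.0868
grip_force: 0.0
```

Run:
```python
from h import *
s=sensors.read_state();print(s['ee_pos'].round(4))
p=shot('top');im=p['pixels'];hsv=cv2.cvtColor(im,cv2.COLOR_RGB2HSV)
def cc(n,box,lo,hi,z):
    l,t,r,b=box;m=cv2.inRange(hsv[t:b,l:r],(lo,150,40),(hi,255,255));k,_,st,ce=cv2.connectedComponentsWithStats(m)
    i=1+np.argmax(st[1:,4]);print(n,st[i],'centre',atz(p,l+ce[i][0],t+ce[i][1],z).round(4))
cc('red',(190,130,280,215),0,8,.105)
cc('bluedisc',(90,195,142,240),100,130,.014)
cc('greendisc',(135,195,185,240),45,85,.014)
print(eyes.look_for('black_jar_mid',p)[:1])
l,t=60,120;cv2.imwrite('pics/t4.png',np.clip(1.5*cv2.resize(im[t:t+130,l:l+230],None,fx=3.4,fy=3.4,interpolation=cv2.INTER_CUBIC).astype(float),0,255).astype('uint8')[:,:,::-1])
```

```text
[ 0.4947 -0.2483  0.1918]
red [ 33  19  19  21 316] centre [0.5796 0.0214 0.105 ]
bluedisc [ 28  11  24  24 435] centre [0.4636 0.2779 0.014 ]
greendisc [ 13  13  23  24 428] centre [0.4567 0.2063 0.014 ]
[{'bbox': [93.9, 181.2, 116.4, 200.8], 'conf': 0.59}]
```

View pics/t4.png

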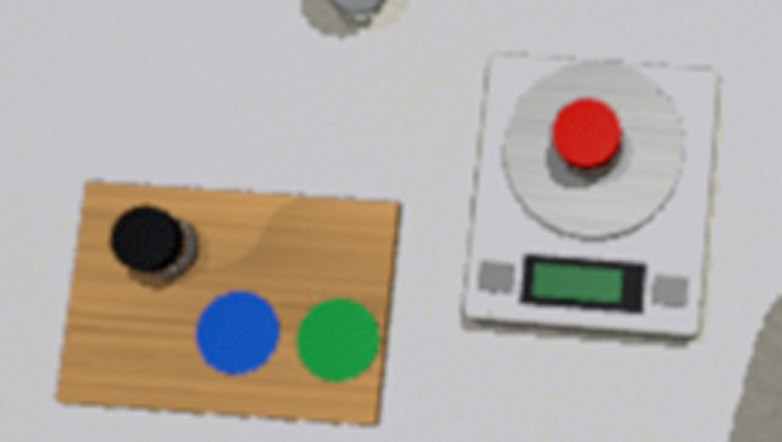

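Red jar centred on the pan, black jar untouched, discs clear. Fetch blue.

Call:
arm_command([
  {"slide": [-0.001,0.001,-0.04],"rot": [0,0,0],"grip": 1},
  {"slide": [0,0,-0.035],"rot": [0,0,0],"grip": 1},
  {"slide": [0,0,-0.025],"rot": [0,0,0],"grip": 1},
  {"slide": [0,0,-0.01],"rot": [0,0,0],"grip": 1},
  {"slide": [0,0,0],"rot": [0,0,0],"grip": 1},
  {"slide": [0,0,0],"rot": [0,0,0],"grip": 0},
  {"slide": [0,0,0],"rot": [0,0,0],"grip": 0},
  {"slide": [0,0,0],"rot": [0,0,0],"grip": 0},
])

```text
time: 28.2
ee_pos: [0.4931, -0.2464, 0.0821]
eef_rot: [0.741, 0.671, 0.0, 0.0]
ft_force: [0.3, -0.1, 0.1]
width: 0.0648
grip_force: 0.0
```

Call:
arm_command([
  {"slide": [0,0,0],"rot": [0,0,0],"grip": 0},
  {"slide": [0,0,0],"rot": [0,0,0],"grip": 0},
  {"slide": [0,0,0],"rot": [0,0,0],"grip": 0},
  {"slide": [0,0,0],"rot": [0,0,0],"grip": 0},
  {"slide": [0,0,0],"rot": [0,0,0],"grip": 0},
  {"slide": [0,0,0.02],"rot": [0,0,0],"grip": 0},
  {"slide": [0,0,0.04],"rot": [0,0,0],"grip": 0},
  {"slide": [0,0,0.045],"rot": [0,0,0],"grip": 0},
])

```text
time: 29.2
ee_pos: [0.4926, -0.246, 0.1886]
eef_rot: [0.741, 0.671, 0.0, -0.0]
ft_force: [0.3, -0.4, -2.1]
width: 0.0296
grip_force: 20.0
```

Call:
arm_command([
  {"slide": [0,0,0.04],"rot": [0,0,0],"grip": 0},
  {"slide": [0,0.02,0.03],"rot": [0,0,0],"grip": 0},
  {"slide": [-0.005,0.045,0],"rot": [0,0,0],"grip": 0},
  {"slide": [-0.005,0.05,0],"rot": [0,0,0],"grip": 0},
  {"slide": [-0.005,0.05,0],"rot": [0,0,0],"grip": 0},
  {"slide": [-0.005,0.05,0],"rot": [0,0,0],"grip": 0},
  {"slide": [-0.005,0.05,0],"rot": [0,0,0],"grip": 0},
  {"slide": [-0.005,0.05,0],"rot": [0,0,0],"grip": 0},
])

```text
time: 30.2
ee_pos: [0.4624, 0.0705, 0.2578]
eef_rot: [0.741, 0.671, 0.0, 0.001]
ft_force: [1.9, -0.2, -0.9]
width: 0.0293
grip_force: 20.0
```

Call:
arm_command([
  {"slide": [0.001,0.05,0],"rot": [0,0,0],"grip": 0},
  {"slide": [0,0.05,0],"rot": [0,0,0],"grip": 0},
  {"slide": [0,0.045,0],"rot": [0,0,0],"grip": 0},
  {"slide": [0,0.035,0],"rot": [0,0,0],"grip": 0},
  {"slide": [0,0.02,-0.01],"rot": [0,0,0],"grip": 0},
  {"slide": [0,0.007,-0.03],"rot": [0,0,0],"grip": 0},
  {"slide": [0,0,-0.04],"rot": [0,0,0],"grip": 0},
  {"slide": [0,0,-0.04],"rot": [0,0,0],"grip": 0},
])

```text
time: 31.2
ee_pos: [0.4641, 0.2757, 0.1366]
eef_rot: [0.741, 0.671, 0.0, 0.001]
ft_force: [-0.4, -1.1, -1.5]
width: 0.0293
grip_force: 20.0
```

Call:
arm_command([
  {"slide": [0,0,-0.025],"rot": [0,0,0],"grip": 0},
  {"slide": [0,0,-0.012],"rot": [0,0,0],"grip": 0},
  {"slide": [0,0,-0.004],"rot": [0,0,0],"grip": 0},
  {"slide": [0,0,-0.002],"rot": [0,0,0],"grip": 0},
  {"slide": [0,0,0],"rot": [0,0,0],"grip": 0},
  {"slide": [0,0,0],"rot": [0,0,0],"grip": 0},
  {"slide": [0,0,0],"rot": [0,0,0],"grip": 0},
  {"slide": [0,0,0],"rot": [0,0,0],"grip": 0},
])

```text
time: 32.2
ee_pos: [0.4639, 0.2757, 0.0937]
eef_rot: [0.741, 0.671, 0.0, 0.0]
ft_force: [0.0, -0.2, -1.9]
width: 0.0292
grip_force: 20.0
```

Correct y by +2 mm, then touch down by 1 mm steps.

Call:
arm_command([
  {"slide": [0,0.002,0],"rot": [0,0,0],"grip": 0},
  {"slide": [0,0,-0.001],"rot": [0,0,0],"grip": 0},
  {"slide": [0,0,0],"rot": [0,0,0],"grip": 0},
  {"slide": [0,0,-0.001],"rot": [0,0,0],"grip": 0},
  {"slide": [0,0,0],"rot": [0,0,0],"grip": 0},
  {"slide": [0,0,0],"rot": [0,0,0],"grip": 0},
  {"slide": [0,0,0],"rot": [0,0,0],"grip": 0},
  {"slide": [0,0,0],"rot": [0,0,0],"grip": 0},
])

```text
time: 33.2
ee_pos: [0.4639, 0.2777, 0.0916]
eef_rot: [0.741, 0.671, 0.0, 0.0]
ft_force: [-0.1, 0.5, -2.3]
width: 0.0295
grip_force: 20.0
```

Call:
arm_command([
  {"slide": [0,0,-0.001],"rot": [0,0,0],"grip": 0},
  {"slide": [0,0,0],"rot": [0,0,0],"grip": 0},
  {"slide": [0,0,0],"rot": [0,0,0],"grip": 0},
  {"slide": [0,0,0],"rot": [0,0,0],"grip": 0},
  {"slide": [0,0,0],"rot": [0,0,0],"grip": 0},
  {"slide": [0,0,0],"rot": [0,0,0],"grip": 0},
  {"slide": [0,0,0],"rot": [0,0,0],"grip": 0},
  {"slide": [0,0,0],"rot": [0,0,0],"grip": 0},
])

```text
time: 34.2
ee_pos: [0.4644, 0.278, 0.0914]
eef_rot: [0.742, 0.671, 0.001, 0.0]
ft_force: [-1.0, -1.7, 7.4]
width: 0.0292
grip_force: 20.0
```

Contact. Release and return for the green one (released at TCP 0.511, -0.344).

Call:
arm_command([
  {"slide": [0,0,0],"rot": [0,0,0],"grip": 1},
  {"slide": [0,0,0],"rot": [0,0,0],"grip": 1},
  {"slide": [0,0,0],"rot": [0,0,0],"grip": 1},
  {"slide": [0,0,0],"rot": [0,0,0],"grip": 1},
  {"slide": [0,0,0.02],"rot": [0,0,0],"grip": 1},
  {"slide": [0,0,0.04],"rot": [0,0,0],"grip": 1},
  {"slide": [0,0,0.05],"rot": [0,0,0],"grip": 1},
  {"slide": [0,-0.03,0.04],"rot": [0,0,0],"grip": 1},
])

```text
time: 35.2
ee_pos: [0.4632, 0.2499, 0.244]
eef_rot: [0.74, 0.673, 0.001, -0.0]
ft_force: [0.7, -0.3, -0.4]
width: 0.0861
grip_force: 0.0
```

Call:
arm_command([
  {"slide": [0,-0.05,0],"rot": [0,0,0],"grip": 1},
  {"slide": [0,-0.055,0],"rot": [0,0,0],"grip": 1},
  {"slide": [0,-0.055,0],"rot": [0,0,0],"grip": 1},
  {"slide": [0,-0.055,0],"rot": [0,0,0],"grip": 1},
  {"slide": [0,-0.055,0],"rot": [0,0,0],"grip": 1},
  {"slide": [0,-0.055,0],"rot": [0,0,0],"grip": 1},
  {"slide": [0,-0.055,0],"rot": [0,0,0],"grip": 1},
  {"slide": [0.01,-0.055,0],"rot": [0,0,0],"grip": 1},
])

```text
time: 36.2
ee_pos: [0.4739, -0.1888, 0.2424]
eef_rot: [0.741, 0.671, 0.0, 0.001]
ft_force: [0.8, 0.3, 1.3]
width: 0.0868
grip_force: 0.0
```

Call:
arm_command([
  {"slide": [0.018,-0.055,0],"rot": [0,0,0],"grip": 1},
  {"slide": [0.018,-0.055,0],"rot": [0,0,0],"grip": 1},
  {"slide": [0,-0.035,0],"rot": [0,0,0],"grip": 1},
  {"slide": [0,-0.012,-0.02],"rot": [0,0,0],"grip": 1},
  {"slide": [0,0,-0.03],"rot": [0,0,0],"grip": 1},
  {"slide": [0,0,-0.03],"rot": [0,0,0],"grip": 1},
  {"slide": [0,0,0],"rot": [0,0,0],"grip": 1},
  {"slide": [0,0,0],"rot": [0,0,0],"grip": 1},
])

```text
time: 37.2
ee_pos: [0.5105, -0.3438, 0.162]
eef_rot: [0.741, 0.671, 0.0, 0.001]
ft_force: [-0.4, -0.0, 1.1]
width: 0.0871
grip_force: 0.0
```

Run:
```python
from h import *
s=sensors.read_state();print(s['ee_pos'].round(4))
p=shot('top');im=p['pixels'];print('blue cap pred',(proj(p,(.4636,.2779,.126))-[60,120]).round(1)*3.4)
l,t=60,120;cv2.imwrite('pics/t5.png',np.clip(1.5*cv2.resize(im[t:t+130,l:l+230],None,fx=3.4,fy=3.4,interpolation=cv2.INTER_CUBIC).astype(float),0,255).astype('uint8')[:,:,::-1])
```

```text
[ 0.5105 -0.3438  0.162 ]
blue cap pred [176.12 316.54]
```

View pics/t5.png

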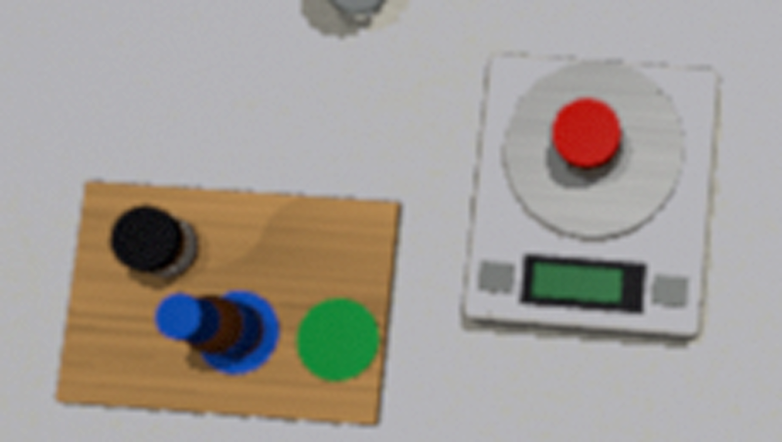

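Blue stands upright on its disc (cap (180,317) vs. 177,318 predicted), jars fine. Now green.

Call:
arm_command([
  {"slide": [0,0,-0.035],"rot": [0,0,0],"grip": 1},
  {"slide": [0,0,-0.03],"rot": [0,0,0],"grip": 1},
  {"slide": [0,0,-0.015],"rot": [0,0,0],"grip": 1},
  {"slide": [0,0,0],"rot": [0,0,0],"grip": 1},
  {"slide": [0,0,0],"rot": [0,0,0],"grip": 0},
  {"slide": [0,0,0],"rot": [0,0,0],"grip": 0},
  {"slide": [0,0,0],"rot": [0,0,0],"grip": 0},
  {"slide": [0,0,0],"rot": [0,0,0],"grip": 0},
])

```text
time: 38.25
ee_pos: [0.51, -0.3444, 0.0808]
eef_rot: [0.742, 0.671, 0.0, 0.0]
ft_force: [0.3, 0.4, -0.7]
width: 0.0548
grip_force: 0.0
```

Call:
arm_command([
  {"slide": [0,0,0],"rot": [0,0,0],"grip": 0},
  {"slide": [0,0,0],"rot": [0,0,0],"grip": 0},
  {"slide": [0,0,0],"rot": [0,0,0],"grip": 0},
  {"slide": [0,0,0],"rot": [0,0,0],"grip": 0},
  {"slide": [0,0,0.02],"rot": [0,0,0],"grip": 0},
  {"slide": [0,0,0.04],"rot": [0,0,0],"grip": 0},
  {"slide": [0,0,0.045],"rot": [0,0,0],"grip": 0},
  {"slide": [0,0,0.04],"rot": [0,0,0],"grip": 0},
])

```text
time: 39.25
ee_pos: [0.5101, -0.3441, 0.2288]
eef_rot: [0.741, 0.671, 0.0, 0.001]
ft_force: [0.8, -0.4, -1.2]
width: 0.0294
grip_force: 20.0
```

Call:
arm_command([
  {"slide": [0,0.02,0.03],"rot": [0,0,0],"grip": 0},
  {"slide": [-0.01,0.045,0],"rot": [0,0,0],"grip": 0},
  {"slide": [-0.01,0.05,0],"rot": [0,0,0],"grip": 0},
  {"slide": [-0.01,0.05,0],"rot": [0,0,0],"grip": 0},
  {"slide": [-0.01,0.05,0],"rot": [0,0,0],"grip": 0},
  {"slide": [-0.01,0.05,0],"rot": [0,0,0],"grip": 0},
  {"slide": [-0.004,0.05,0],"rot": [0,0,0],"grip": 0},
  {"slide": [0,0.05,0],"rot": [0,0,0],"grip": 0},
])

```text
time: 40.25
ee_pos: [0.4555, 0.0225, 0.2569]
eef_rot: [0.741, 0.671, -0.0, 0.001]
ft_force: [0.7, 0.2, -1.5]
width: 0.0294
grip_force: 20.0
```

Call:
arm_command([
  {"slide": [0.001,0.05,0],"rot": [0,0,0],"grip": 0},
  {"slide": [0,0.05,0],"rot": [0,0,0],"grip": 0},
  {"slide": [0,0.045,0],"rot": [0,0,0],"grip": 0},
  {"slide": [0,0.027,0],"rot": [0,0,0],"grip": 0},
  {"slide": [0,0.012,-0.01],"rot": [0,0,0],"grip": 0},
  {"slide": [0,0,-0.03],"rot": [0,0,0],"grip": 0},
  {"slide": [0,0,-0.04],"rot": [0,0,0],"grip": 0},
  {"slide": [0,0,-0.04],"rot": [0,0,0],"grip": 0},
])

```text
time: 41.25
ee_pos: [0.4573, 0.2048, 0.1357]
eef_rot: [0.741, 0.671, 0.001, 0.001]
ft_force: [2.3, -0.7, -1.3]
width: 0.0295
grip_force: 20.0
```

Call:
arm_command([
  {"slide": [0,0,-0.025],"rot": [0,0,0],"grip": 0},
  {"slide": [0,0,-0.012],"rot": [0,0,0],"grip": 0},
  {"slide": [0,0,-0.004],"rot": [0,0,0],"grip": 0},
  {"slide": [0,0,-0.002],"rot": [0,0,0],"grip": 0},
  {"slide": [0,0,0],"rot": [0,0,0],"grip": 0},
  {"slide": [0,0,0],"rot": [0,0,0],"grip": 0},
  {"slide": [0,0,0],"rot": [0,0,0],"grip": 0},
  {"slide": [0,0,0],"rot": [0,0,0],"grip": 0},
])

```text
time: 42.25
ee_pos: [0.4569, 0.2047, 0.0927]
eef_rot: [0.741, 0.671, 0.0, 0.0]
ft_force: [0.1, -0.2, -1.8]
width: 0.0293
grip_force: 20.0
```

Call:
arm_command([
  {"slide": [0,0.0015,0],"rot": [0,0,0],"grip": 0},
  {"slide": [0,0,-0.001],"rot": [0,0,0],"grip": 0},
  {"slide": [0,0,0],"rot": [0,0,0],"grip": 0},
  {"slide": [0,0,-0.001],"rot": [0,0,0],"grip": 0},
  {"slide": [0,0,0],"rot": [0,0,0],"grip": 0},
  {"slide": [0,0,0],"rot": [0,0,0],"grip": 0},
  {"slide": [0,0,0],"rot": [0,0,0],"grip": 0},
  {"slide": [0,0,0],"rot": [0,0,0],"grip": 0},
])

```text
time: 43.25
ee_pos: [0.4569, 0.2062, 0.0906]
eef_rot: [0.741, 0.671, 0.0, 0.0]
ft_force: [0.2, 0.5, -1.3]
width: 0.0294
grip_force: 20.0
```

Call:
arm_command([
  {"slide": [0,0,-0.001],"rot": [0,0,0],"grip": 0},
  {"slide": [0,0,0],"rot": [0,0,0],"grip": 0},
  {"slide": [0,0,0],"rot": [0,0,0],"grip": 0},
  {"slide": [0,0,0],"rot": [0,0,0],"grip": 0},
  {"slide": [0,0,0],"rot": [0,0,0],"grip": 0},
  {"slide": [0,0,0],"rot": [0,0,0],"grip": 0},
  {"slide": [0,0,0],"rot": [0,0,0],"grip": 0},
  {"slide": [0,0,0],"rot": [0,0,0],"grip": 0},
])

```text
time: 44.25
ee_pos: [0.4574, 0.2065, 0.0903]
eef_rot: [0.741, 0.671, 0.0, 0.0]
ft_force: [-1.2, -2.5, 6.7]
width: 0.0298
grip_force: 20.0
```

Call:
arm_command([
  {"slide": [0,0,0],"rot": [0,0,0],"grip": 1},
  {"slide": [0,0,0],"rot": [0,0,0],"grip": 1},
  {"slide": [0,0,0],"rot": [0,0,0],"grip": 1},
  {"slide": [0,0,0],"rot": [0,0,0],"grip": 1},
  {"slide": [0,0,0.02],"rot": [0,0,0],"grip": 1},
  {"slide": [0,0,0.04],"rot": [0,0,0],"grip": 1},
  {"slide": [0,0,0.05],"rot": [0,0,0],"grip": 1},
  {"slide": [0,-0.03,0.04],"rot": [0,0,0],"grip": 1},
])

```text
time: 45.25
ee_pos: [0.4565, 0.1785, 0.2429]
eef_rot: [0.74, 0.673, 0.001, 0.0]
ft_force: [0.9, -1.0, 0.2]
width: 0.0864
grip_force: 0.0
```

Call:
arm_command([
  {"slide": [0,-0.05,0],"rot": [0,0,0],"grip": 1},
  {"slide": [0,-0.055,0],"rot": [0,0,0],"grip": 1},
  {"slide": [0,-0.055,0],"rot": [0,0,0],"grip": 1},
  {"slide": [0,-0.055,0],"rot": [0,0,0],"grip": 1},
  {"slide": [0,-0.055,0],"rot": [0,0,0],"grip": 1},
  {"slide": [0,-0.055,0],"rot": [0,0,0],"grip": 1},
  {"slide": [0,-0.04,0],"rot": [0,0,0],"grip": 1},
  {"slide": [0,0,0],"rot": [0,0,0],"grip": 1},
])

```text
time: 46.25
ee_pos: [0.4565, -0.1916, 0.2404]
eef_rot: [0.743, 0.669, 0.0, 0.0]
ft_force: [0.3, 1.1, -0.1]
width: 0.0873
grip_force: 0.0
```

Run:
```python
from h import *
p=shot('top');im=p['pixels']
for X in [(.4636,.2779,.126),(.4567,.2063,.126)]:print('cap pred',((proj(p,X)-[60,120])*3.4).round(1))
l,t=60,120;cv2.imwrite('pics/t6.png',np.clip(1.5*cv2.resize(im[t:t+130,l:l+230],None,fx=3.4,fy=3.4,interpolation=cv2.INTER_CUBIC).astype(float),0,255).astype('uint8')[:,:,::-1])
```

```text
cap pred [176.1 316.6]
cap pred [289.6 324.9]
```

View pics/t6.png

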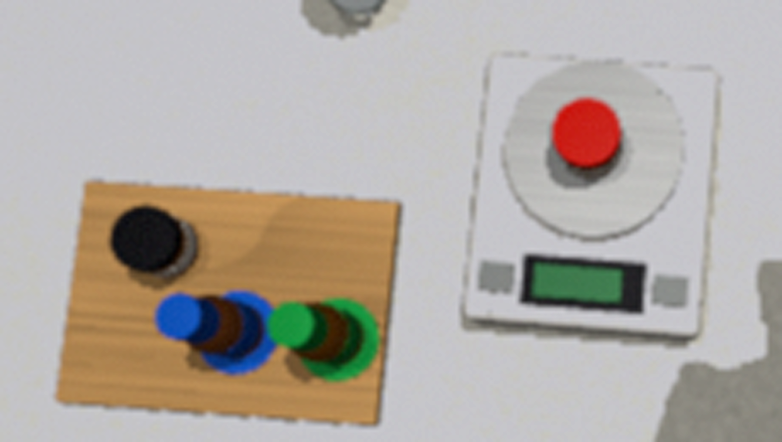

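Both bottles stand upright on their discs (caps at (180,317) and (292,325), as predicted), and the red jar is centred on the pan. Handing in.

```bash
python3 -c "
from h import *
print(order.close_job())"
```

```text
the job is handed in; nothing more can be done
None
```

The job is handed in: the red-lidded jar is in the middle of the balance pan, both tall bottles stand upright on the discs of their own colour, and the black-lidded jar was not touched; it took about 46 s of the 134 s allowed.

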